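Weigh the tin on the two-pan balance

TASK

Weigh the small round tin on the two-pan balance: leave it standing by itself on the pan where it is, and bring weights onto the other pan - the one that was wrongly left beside the tin, and as many from the sloping wooden block as it takes - then slide the brass poise along the beam until the beam comes to rest level. Every weight must finish standing upright on the pan opposite the tin or seated in its own hole in the block, and nothing else on the desk may be disturbed.

Things in the scene. Friction and masses are not known exactly. Their poses are not given: they have to be found in the camera images.
- balance: two-pan balance, grey moulded housing 94 x 300 mm, 52 mm high, fixed to the desk. Origin: centre of its underside; z up, y along the beam towards its left pan, x away from the robot (front with pointer and scale plate at -x). The beam turns about its x axis, 83 mm up; the pans hang on links that keep them level, so where a weight stands on a pan does not matter.
- beam (a joint): tilt of the balance beam, rad: 0 level, positive when the left (+y) pan is high; stops at -0.08 and +0.08. Magnetically damped, settles in about 1.5 s. Between the stops it tilts about 0.0155 rad for each 10 g of difference between the sides (weights, tin and poise together); at a stop the difference is about 52 g or more.
- pan_l_floor (a point): centre of the floor of the left pan (at +y of the balance): round steel pan, flat floor of 53 mm radius, rim 60 mm radius standing 4 mm over the floor; floor 115 mm over the desk when level, 125 mm from the balance's middle; it moves up and down 10 mm with the beam.
- pan_r_floor (a point): the same for the right pan (at -y).
- poise (a joint): position of the brass sliding poise along the beam, m: 0 in the middle, positive towards the left pan, range -0.042 to 0.042. It slides with about 0.35 N of friction and stays where it is left. It weighs 85 g: moving it 10 mm towards a pan acts like 6.8 g more in that pan (28.6 g at full travel).
- poise_knob (a point): grip point on the upright steel stem of the poise: 12 mm diameter, 30 mm long, its top 9 mm above this point; the brass saddle under it (24 x 22 mm) ends 21 mm below this point. Pans' rims are 65 mm from the balance's middle.
- tin: closed round grey screw-lid tin, 50 mm diameter, 19 mm high, of unknown weight between 130 and 220 g; stands on one of the pans with one small weight beside it (the other two small weights are on the other pan). Origin: centre of its underside.
- w100: plain steel cylinder weight with a waisted knob on top: body 28 mm diameter and 30 mm high, 44 mm high in all, knob 17 mm diameter, 100 g. Origin: centre of its underside, z along its axis towards the knob. Starts in the block, leaning with its hole, 12 mm deep.
- w50: plain steel cylinder weight with a waisted knob on top: body 23 mm diameter and 24 mm high, 36 mm high in all, knob 14 mm diameter, 50 g. Origin: centre of its underside, z along its axis towards the knob. Starts in the block, leaning with its hole, 12 mm deep.
- w20a: plain steel cylinder weight with a waisted knob on top: body 18 mm diameter and 18 mm high, 28 mm high in all, knob 11 mm diameter, 20 g. Origin: centre of its underside, z along its axis towards the knob. Starts on a pan.
- w20b: plain steel cylinder weight with a waisted knob on top: body 18 mm diameter and 18 mm high, 28 mm high in all, knob 11 mm diameter, 20 g. Origin: centre of its underside, z along its axis towards the knob. The same as w20a. Starts on a pan.
- w10: plain steel cylinder weight with a waisted knob on top: body 15 mm diameter and 15 mm high, 23 mm high in all, knob 9 mm diameter, 10 g. Origin: centre of its underside, z along its axis towards the knob. Starts on a pan.
- block: wooden weight block, 200 mm long (along its y) and about 63 mm deep, fixed to the desk, with a face that slopes 30 degrees down towards its -x side (which looks to the robot and the balance), carrying a row of five holes; face 28 mm high at its front edge, 56 mm at its back edge, 42 mm at the holes. Origin: centre of its underside.
- hole_100 (a point): bottom centre of the block's hole for the 100 g weight (hole 31 mm diameter, 12 mm deep square to the face; its axis leans 30 degrees from vertical, towards the block's -x side: direction (-0.5, 0, 0.866) in the block's own frame).
- hole_50 (a point): bottom centre of the block's hole for the 50 g weight (hole 26 mm diameter, 12 mm deep square to the face; its axis leans 30 degrees from vertical, towards the block's -x side: direction (-0.5, 0, 0.866) in the block's own frame).
- hole_20a (a point): bottom centre of the block's hole for a 20 g weight (hole 21 mm diameter, 12 mm deep square to the face; its axis leans 30 degrees from vertical, towards the block's -x side: direction (-0.5, 0, 0.866) in the block's own frame).
- hole_20b (a point): bottom centre of the block's hole for the other 20 g weight (hole 21 mm diameter, 12 mm deep square to the face; its axis leans 30 degrees from vertical, towards the block's -x side: direction (-0.5, 0, 0.866) in the block's own frame).
- hole_10 (a point): bottom centre of the block's hole for the 10 g weight (hole 18 mm diameter, 12 mm deep square to the face; its axis leans 30 degrees from vertical, towards the block's -x side: direction (-0.5, 0, 0.866) in the block's own frame).
- eraser: eraser, 19 x 43 x 13 mm, lying on the desk in front of the balance, to be left alone. Origin: centre of its underside.
- sharpener: steel pencil sharpener, 15 x 25 x 12 mm, lying in front of the balance, to be left alone. Origin: centre of its underside.
- lip_balm: lip balm stick standing upright between block and balance, 17 mm diameter, 67 mm high, easily knocked over, to be left alone. Origin: centre of its underside.
- marker: felt marker, 126 mm long, 16 mm thick, lying behind the balance, to be left alone. Origin: centre of its underside.
Mind the look-alikes: they are no part of the job. What is shaped like the tin but purple is not meant.

How it is judged (in metres and radians):
At the end, for the whole second after the job is handed in: Beam at rest within 0.012 rad (0.7 degree; pans within 3 mm of one height) of level; the tin on its pan with no weight beside it; each of the five weights upright on the floor of the other pan or in its own hole in the block (underside within 8 mm of the hole's bottom centre); all at rest ((((horizontal distance between tin and pan_l_floor below 0.056 m and z of tin in the frame of pan_l_floor between -0.006 and 0.006 m and angle between tin's own z axis and vertical below 0.15 rad) and ((horizontal distance between w100 and pan_r_floor below 0.056 m and z of w100 in the frame of pan_r_floor between -0.006 and 0.006 m and angle between w100's own z axis and vertical below 0.15 rad) or distance between w100 and hole_100 below 0.008 m) and ((horizontal distance between w50 and pan_r_floor below 0.056 m and z of w50 in the frame of pan_r_floor between -0.006 and 0.006 m and angle between w50's own z axis and vertical below 0.15 rad) or distance between w50 and hole_50 below 0.008 m) and ((horizontal distance between w20a and pan_r_floor below 0.056 m and z of w20a in the frame of pan_r_floor between -0.006 and 0.006 m and angle between w20a's own z axis and vertical below 0.15 rad) or distance between w20a and hole_20a below 0.008 m or distance between w20a and hole_20b below 0.008 m) and ((horizontal distance between w20b and pan_r_floor below 0.056 m and z of w20b in the frame of pan_r_floor between -0.006 and 0.006 m and angle between w20b's own z axis and vertical below 0.15 rad) or distance between w20b and hole_20a below 0.008 m or distance between w20b and hole_20b below 0.008 m) and ((horizontal distance between w10 and pan_r_floor below 0.056 m and z of w10 in the frame of pan_r_floor between -0.006 and 0.006 m and angle between w10's own z axis and vertical below 0.15 rad) or distance between w10 and hole_10 below 0.008 m)) or ((horizontal distance between tin and pan_r_floor below 0.056 m and z of tin in the frame of pan_r_floor between -0.006 and 0.006 m and angle between tin's own z axis and vertical below 0.15 rad) and ((horizontal distance between w100 and pan_l_floor below 0.056 m and z of w100 in the frame of pan_l_floor between -0.006 and 0.006 m and angle between w100's own z axis and vertical below 0.15 rad) or distance between w100 and hole_100 below 0.008 m) and ((horizontal distance between w50 and pan_l_floor below 0.056 m and z of w50 in the frame of pan_l_floor between -0.006 and 0.006 m and angle between w50's own z axis and vertical below 0.15 rad) or distance between w50 and hole_50 below 0.008 m) and ((horizontal distance between w20a and pan_l_floor below 0.056 m and z of w20a in the frame of pan_l_floor between -0.006 and 0.006 m and angle between w20a's own z axis and vertical below 0.15 rad) or distance between w20a and hole_20a below 0.008 m or distance between w20a and hole_20b below 0.008 m) and ((horizontal distance between w20b and pan_l_floor below 0.056 m and z of w20b in the frame of pan_l_floor between -0.006 and 0.006 m and angle between w20b's own z axis and vertical below 0.15 rad) or distance between w20b and hole_20a below 0.008 m or distance between w20b and hole_20b below 0.008 m) and ((horizontal distance between w10 and pan_l_floor below 0.056 m and z of w10 in the frame of pan_l_floor between -0.006 and 0.006 m and angle between w10's own z axis and vertical below 0.15 rad) or distance between w10 and hole_10 below 0.008 m))) and value of joint beam between -0.012 and 0.012 rad and velocity of joint beam between -0.02 and 0.02 rad/s and linear speed of each of w100, w50, w20a, w20b, w10, tin below 0.02 m/s); the robot touches nothing.
It fails at once if the tin is taken off its pan or shoved about (moved more than 50 mm) (distance of tin from where it was at the start of the episode above 0.05 m).
It fails at once if the eraser, sharpener, marker or lip balm is disturbed (moved more than 30 mm) (distance of any of eraser, sharpener, marker, lip_balm from where it was at the start of the episode above 0.03 m).
It fails at once if the lip balm is knocked over (angle between lip_balm's own z axis and vertical above 0.5 rad).
It also fails if it takes over 72 s, if anything falls off the work surface, if the arm or the gripper's body presses on something with over 40 N, if the wrist force passes 120 N, or if a joint passes its speed limit or range.

ROBOT

A 7-joint arm with a two-finger parallel gripper is mounted at the origin on a cart in front of the work surface, level with it; the furniture and walls round the work are solid. World frame = base frame: x ahead of the robot, y to its left, z up, the work surface at z = 0. Lengths are in mm, angles in rad, forces in N, time in s.
With the tool pointing down it reaches from about 400 to 875 mm from the base axis. Payload 4.4 kg.
Tool frame: the origin (TCP) lies between the finger pads; the fingertips stand ctrl.finger_overhang ahead of it and the grasp point (between the pads) lies 2 mm behind it (ctrl.finger_overhang is the distance from the TCP to the fingertips, in mm); z points along the fingers, y is the line along which they close (so a half turn about z gives the same grasp; the last joint's range is limited). The gripper opens to 85 mm and grips with 20 to 120 N. Pads are 22 mm wide; open, the fingers measure 114 mm over their backs; the gripper's body (76 mm by 85 mm) begins 54 mm behind the grasp point. The pads swing forward as they close: fully open they stand 13 mm farther back than shut.
Start: joints at [-1.184, 0.628, 0.038, 1.517, -0.027, 0.996, -0.02], TCP at [284.345, 584.521, 248.313] pointing down, gripper open.
Joint ranges: [-3.06, 3.06], [-0.37, 2.12], [-1.25, 1.32], [0.18, 2.47], [-1.1, 4.24], [0.23, 1.98], [-2.94, 2.94]. Speed limits (rad/s): [2.57, 2.57, 3.14, 3.14, 3.14, 3.14, 3.14].

INTERFACE

Orientations are given as a unit quaternion [x, y, z, w].
In Python, from plant import readout, camera, camera_model, workorder, ctrl gives the robot as it stands. The module is installed in compiled form; this text tells all that it offers.
- The arm moves only by the tool step_arm, never from a script. Its argument "increments" is a list of rows, each a list of 7 numbers: the turn, a rotation vector about the tool's x, y, z in degrees, then the shift along the tool's x, y, z in mm, then the gripper command: -1 is fully open, 1 is shut, values between are in proportion. In form: [[rx, ry, rz, tx, ty, tz, claw], ...]. A call has 1 to 20 rows; each row is the pose to reach, as a shift and turn from the pose commanded when the call began, along the tool's axes at that moment; what a row does not reach only later rows make up. A row lasts 1/8 s, in which the tool goes at most 62.5 mm and 10.7 degrees, less where a joint would pass 70% of its speed; a pose out of reach is approached as far as the arm can. A call with a gripper value outside its range is refused whole. The fingers move at their own pace and stop on an object; "grip_force" is the grip in N (left out, the last holds). Time passes only in rows, so rows that repeat a pose let the fingers close. It gives the time, the measured TCP pose, the force, the opening and the grip force at its end, in the units of the state.
- readout.state(): the state, without advancing time (a new reading comes with each control period).
- camera(name): name is "scene" or "top"; returns (picture, depth): 420x560x3 uint8, red, green, blue; 420x560 float32, mm along the optical axis (not along the pixel's ray), 0 where there is no reading.
- camera_model(name): a dict with "fx", "fy", "cx", "cy" (pixels), "D" ([k1, k2, p1, p2, k3] as OpenCV has them; the pictures are not rectified), "eye" and "rotation" of the camera in the world. Camera axes: x right, y up, looking along -z (the intrinsics and any distortion apply to the point x, -y, -z); pixel columns grow to the right and rows downward; lengths in mm; the calibration is good to about 2 mm. A picture is of the moment at which its call begins. camera_model takes no time and is no camera call.
- workorder.job_done(): hands the job in; it is judged then, once.
The state is a dict: "time": time; "joint_pos": joint angles; "joint_velocities": joint speeds; "tau": joint torques, N m; "tcp_pos": TCP position; "tcp_rot": TCP orientation; "ft_force": force on the tool from outside, world axes, zero at the start; "torque": the same for the moment, N m; "gripper_width": opening from 0.0 (shut) to 1.0 (fully open); "grip_force": force on a finger pad.
Only numpy, scipy, OpenCV 4.12 (cv2) and the standard library are available. Lean on these libraries where they do the work, as an engineer would, in place of code of your own. Each camera call takes 0.05 s, during which the arm holds its last target. There are 200 camera calls.

## Working session

There is one attempt and no reset: what is moved stays moved. The work goes in short steps, Python scripts to look and compute and a tool call to move; the robot and the scene stay as the last step left them, time stands still between calls to the robot, and variables do not carry over. Pictures are saved under pics/ and viewed, at most 10 in all, crops included, and the job is handed in when it is done.

Besides the shell and the picture viewer there is one more tool, called as name([rows], argument=value, ...), one row to a line, values as JSON. step_arm: Moves the arm, as the interface text tells. Its arguments: {"type":"object","properties":{"increments":{"type":"array"},"grip_force":{"type":"number"}},"required":["increments"]}

```bash
mkdir -p pics
cat > h.py <<'E'
import numpy as np, cv2
from plant import readout, camera, camera_model, workorder, ctrl
from scipy.spatial.transform import Rotation as R
def rot(m):
    r=np.array(m['rotation'],float)
    return r if r.shape==(3,3) else R.from_quat(r).as_matrix()
def ray(name,px):
    m=camera_model(name);K=np.array([[m['fx'],0,m['cx']],[0,m['fy'],m['cy']],[0,0,1]])
    u=cv2.undistortPoints(np.array(px,float).reshape(-1,1,2),K,np.array(m['D'],float)).reshape(-1,2)
    d=np.c_[u[:,0],-u[:,1],-np.ones(len(u))]@rot(m).T
    return np.array(m['eye'],float),d
def onz(name,px,z):
    e,d=ray(name,px); return e+d*((z-e[2])/d[:,2])[:,None]
def cloud(name,dep):
    h,w=dep.shape;g=np.stack(np.meshgrid(np.arange(w),np.arange(h)),-1).reshape(-1,2)
    e,d=ray(name,g); P=e+d*dep.reshape(-1,1); P[dep.ravel()==0]=np.nan
    return P.reshape(h,w,3)
def shot(name,tag):
    p,d=camera(name); cv2.imwrite(f'pics/{tag}.png',p[:,:,::-1]); np.save(f'pics/{tag}.npy',d); return p,d
E
python3 - <<'E'
from h import *
s=readout.state();print(s); print(ctrl.finger_overhang)
for n in('scene','top'):
    print(camera_model(n)); shot(n,n+'0')
a=cv2.imread('pics/top0.png');cv2.imwrite('pics/top0b.png',cv2.resize(a,(800,600)))
E
```

```text
{'time': 0.0, 'joint_pos': array([-1.18381863,  0.6293221 ,  0.03842915,  1.51839657, -0.02701606,
        0.99628369, -0.02001817]), 'joint_velocities': array([-0.00080372, -0.0013664 ,  0.00047522,  0.00148657,  0.00081386,
        0.00095269,  0.00109606]), 'tau': array([-4.04787233e-04, -5.63401115e+01,  1.22647561e+00, -1.93439412e+01,
        1.11402190e-02,  1.07161776e-02,  1.08590137e-05]), 'tcp_pos': array([284.05241413, 583.97972798, 247.39525085]), 'tcp_rot': array([ 2.24468266e-01,  9.74480940e-01, -9.22390381e-04, -2.10766576e-04]), 'ft_force': array([0.08918009, 0.13155439, 0.4522247 ]), 'torque': array([-0.00152823, -0.00275743, -0.0084713 ]), 'grip_force': 0.0, 'gripper_width': 1.0011940556774723}
17.0
{'fx': 393.68781681644157, 'fy': 393.68781681644157, 'cx': 280.9985615666442, 'cy': 207.54174189750327, 'D': array([0.02771122, 0.        , 0.        , 0.        , 0.        ]), 'eye': array([  72.13033554, -293.39082672,  859.89865635]), 'rotation': array([ 0.31053011, -0.14123555, -0.3803246 ,  0.85963758])}
{'fx': 440.21613417630317, 'fy': 440.21613417630317, 'cx': 279.3173963069258, 'cy': 217.75459929617406, 'D': array([0.04882233, 0.        , 0.        , 0.        , 0.        ]), 'eye': array([ 366.89363303,  102.801932  , 1167.53532842]), 'rotation': array([-0.05644878,  0.05122797,  0.71337586, -0.69662336])}
```

View pics/top0b.png

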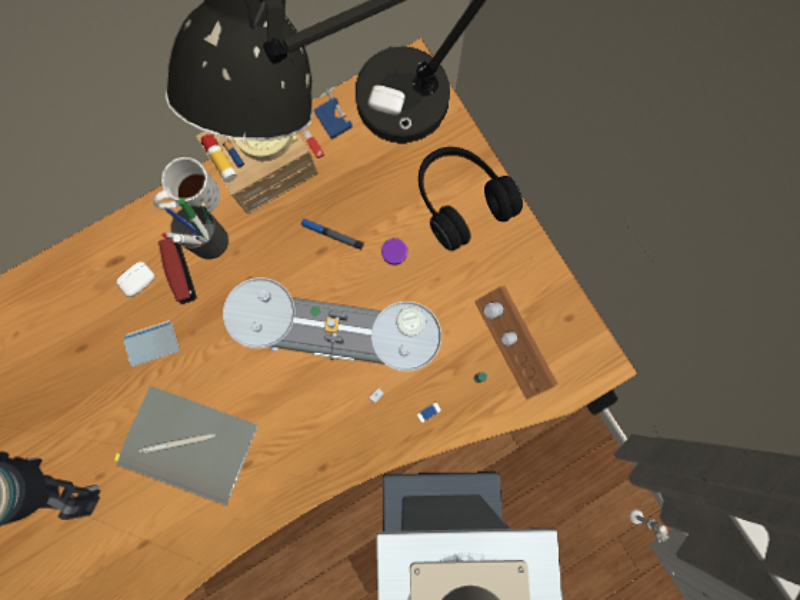

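View pics/scene0.png

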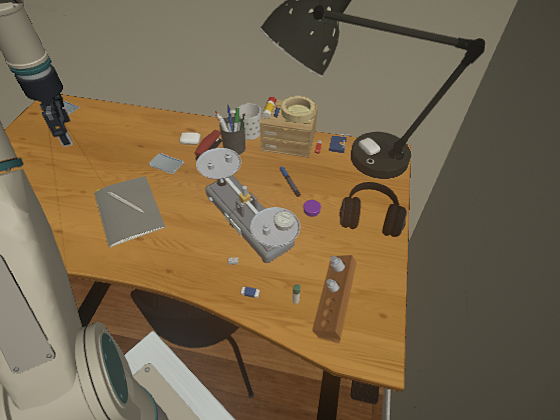

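The top view shows the left pan at (258,313) with two small weights, and the right pan at (405,336) with the grey tin (410,320) and one small weight (403,350). In the block are w100 at (493,311) and w50 at (509,338); pixels are on the 800-wide picture.

Things that could be mistaken for the tin:
- the purple disc at (394,251), ruled out by its colour
- the lamp base and the white objects, ruled out by place

I choose the grey tin on the right pan, and will check it in a close crop.

Run:
```python
from h import *
from scipy import ndimage as nd
d=np.load('pics/top0.npy');P=cloud('top',d);a=cv2.imread('pics/top0.png')
Z=P[...,2]
roi=np.zeros(Z.shape,bool);roi[190:265,150:315]=1
m=roi&(Z>95)&(Z<135)
l,n=nd.label(m)
for i in range(1,n+1):
    k=l==i
    if k.sum()>200:
        q=P[k];print('pan',k.sum(),np.nanmedian(q,0).round(1),[q[:,j].min().round() for j in(0,1)],[q[:,j].max().round() for j in(0,1)])
        c,r=cv2.minEnclosingCircle(q[:,:2].astype(np.float32));print(np.round(c,1),r)
        # bumps above floor
        zf=np.nanpercentile(Z[k],30);b=nd.binary_dilation(nd.binary_fill_holes(k))&(Z>zf+8)
        lb,nb=nd.label(b)
        for j in range(1,nb+1):
            kk=lb==j
            if kk.sum()>5: print('  bump',kk.sum(),'zf',zf.round(1),P[kk].mean(0).round(1),np.nanmax(Z[kk]).round(1),np.argwhere(kk).mean(0).round())
roi[:]=0;roi[195:285,325:395]=1
m=roi&(Z>20)
q=P[m];print('block',[np.percentile(q[:,j],[1,99]).round() for j in range(3)])
rect=cv2.minAreaRect(q[:,:2].astype(np.float32));print(rect)
for (r,c) in [(217,345),(236,356)]:
    w=P[r-8:r+8,c-8:c+8].reshape(-1,3);print(w[np.nanargmax(w[:,2])].round(1))
roi[:]=0;roi[205:255,195:270]=1
print(np.nanmedian(Z[100:420:20,250:400:20]))
for x0,x1,y0,y1,n in[(150,320,185,270,'c1'),(320,400,190,285,'c2')]:
    c=cv2.resize(a[y0:y1,x0:x1],None,fx=4.6,fy=4.6,interpolation=2); cv2.imwrite(f'pics/{n}.png',c)
```

```text
pan 1871 [531.2 345.7 125.5] [np.float64(474.0), np.float64(283.0)] [np.float64(591.0), np.float64(403.0)]
[531.3 343.4] 60.297508239746094
  bump 51 zf 124.4 [556.2 330.5 145.6] 156.0 [207. 185.]
  bump 34 zf 124.4 [505.  344.  142.7] 149.7 [228. 179.]
pan 1866 [488.2  97.7 106.3] [np.float64(429.0), np.float64(40.0)] [np.float64(547.0), np.float64(157.0)]
[488.6  97.8] 59.54518127441406
  bump 328 zf 104.8 [510.6  89.8 124.1] 129.3 [224. 287.]
  bump 47 zf 104.8 [462.2 102.8 126.6] 135.9 [245. 282.]
block [array([388., 574.]), array([-157.,  -29.]), array([27., 70.])]
((468.15380859375, -70.52339172363281), (199.3717498779297, 127.22496032714844), 25.58614158630371)
[530.3 -53.1  74.3]
[482.3 -81.4  69.8]
-0.164236408690158
```

View pics/c1.png

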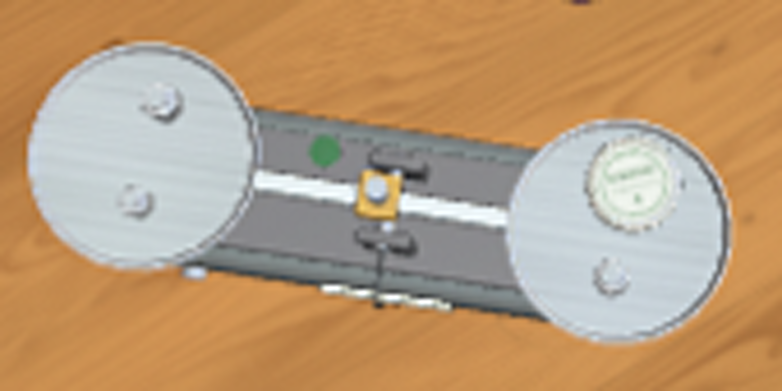

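View pics/c2.png

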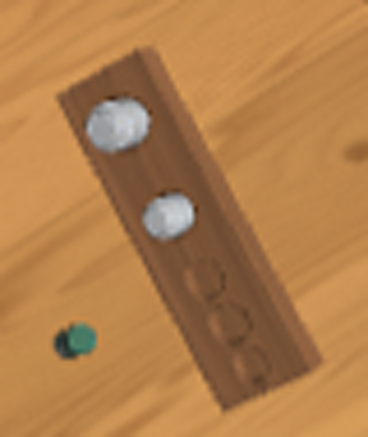

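The crops show the grey tin alone at (632,182) with a small weight at (610,275) on the right pan. The left pan holds small weights at (163,100) and (135,200), and the poise knob is at (377,188). In the block, w100 is at (118,125), w50 is at (168,215), and three holes are empty.

Run:
```python
from h import *
d=np.load('pics/top0.npy');P=cloud('top',d);a=cv2.imread('pics/top0.png');Z=P[...,2]
# face plane
q=P[195:285,325:395].reshape(-1,3);q=q[(q[:,2]>25)&(q[:,2]<58)]
rng=np.random.default_rng(0);best=None
for _ in range(800):
    s=q[rng.choice(len(q),3,False)];n=np.cross(s[1]-s[0],s[2]-s[0]);L=np.linalg.norm(n)
    if L<1:continue
    n/=L; n*=np.sign(n[2])
    if abs(np.degrees(np.arccos(n[2]))-30)>6: continue
    k=abs((q-s[0])@n)<1.5
    if best is None or k.sum()>best.sum(): best=k
f=q[best];c=f.mean(0);n=np.linalg.svd(f-c)[2][2];n*=np.sign(n[2])
print('face',len(f),c.round(1),n.round(3),'tilt',np.degrees(np.arccos(n[2])).round(1))
by=np.cross([0,0,1],-n);by/=np.linalg.norm(by);t=(f-c)@by;print('by',by.round(3),'extent',t.min().round(1),t.max().round(1),'z',f[:,2].min(),f[:,2].max())
mid=c+by*(t.min()+t.max())/2;print('mid',mid.round(1))
g=P[195:270,325:375].reshape(-1,3)
for nm,(r,cc),h0 in[('w100',(217,345),32),('w50',(236,356),24)]:
    w=P[r-12:r+12,cc-12:cc+12].reshape(-1,3);h=(w-c)@n
    k=(h>h0-5);top=w[k].mean(0);foot=top-n*((top-c)@n)
    print(nm,k.sum(),'hmax',np.nanmax(h).round(1),'axis pt on face',foot.round(1),'along by',((foot-mid)@by).round(1))
for nm,(r,cc) in dict(left20=(207,185),left10=(228,179),right20=(245,282),knob=(226,232)).items():
    w=P[r-6:r+7,cc-6:cc+7].reshape(-1,3);zm=np.nanpercentile(w[:,2],98);k=w[:,2]>zm-5
    print(nm,k.sum(),zm.round(1),w[k].mean(0).round(1))
y=onz('top',[(350.,0)],0)
# lip balm, eraser
for nm,(r,cc) in dict(lip=(264,336),eraser=(288,300),sharp=(277,263)).items():
    w=P[r-6:r+7,cc-6:cc+7].reshape(-1,3);k=w[:,2]>6;print(nm,w[k].mean(0).round(),w[:,2].max().round())
```

```text
face 713 [477.  -94.4  43.1] [-0.213  0.455  0.865] tilt 30.2
by [ 0.906  0.423 -0.   ] extent -97.1 102.2 z 27.261041905963566 57.69716119311806
mid [479.3 -93.4  43.1]
w100 35 hmax 35.5 axis pt on face [539.4 -63.   41.9] along by 67.4
w50 27 hmax 28.1 axis pt on face [487.2 -87.7  42.1] along by 9.6
left20 15 154.9 [557.1 332.2 152.8]
left10 13 148.7 [506.1 344.7 147.6]
right20 15 134.6 [463.1 102.8 132.6]
knob 20 138.1 [510.2 222.6 136.7]
lip [418. -31.  55.] nan
eraser [360.  60.  13.] nan
sharp [392. 154.  11.] 15.0
```

step_arm([
  [0,0,-8,0,0,0,0],
  [0,0,-16,0,0,0,0],
  [0,0,-16,0,0,0,0],
], grip_force=25)

```text
time: 0.48
tcp_pos: [284.3, 584.2, 247.8]
tcp_rot: [0.087, 0.996, -0.0, -0.0]
ft_force: [0.2, -0.5, 0.2]
gripper_width: 0.502
grip_force: 0.0
```

step_arm([
  [0,0,0,-52,-89,0,0.1],
  [0,0,0,-78,-133,0,0.1],
  [0,0,0,-104,-177,0,0.1],
  [0,0,0,-130,-222,0,0.1],
  [0,0,0,-156,-266,0,0.1],
  [0,0,0,-182,-310,0,0.1],
  [0,0,0,-208,-355,10,0.1],
  [0,0,0,-234,-399,30,0.1],
  [0,0,0,-259.5,-443.5,60,0.1],
  [0,0,0,-259.5,-443.5,60,0.1],
  [0,0,0,-259.5,-443.5,60,0.1],
])

```text
time: 1.85
tcp_pos: [463.3, 103.3, 188.3]
tcp_rot: [0.088, 0.996, 0.0, -0.0]
ft_force: [0.4, -0.1, 0.4]
gripper_width: 0.45
grip_force: 0.0
```

Run:
```python
from h import *
print(ctrl.finger_overhang); s=readout.state();print(s['tcp_pos'],s['tcp_rot'],s['joint_pos'].round(2))
```

```text
17.0
[463.30568994 103.33923891 188.31887445] [ 8.76227842e-02  9.96153680e-01  2.44365483e-04 -1.81662463e-04] [-0.27  0.47 -0.01  2.06  0.01  0.61  1.11]
```

step_arm([
  [0,0,0,0,0,40,0.1],
  [0,0,0,0,0,60,0.1],
  [0,0,0,0,0,60,0.1],
  [0,0,0,0,0,60,1],
  [0,0,0,0,0,60,1],
  [0,0,0,0,0,60,1],
  [0,0,0,0,0,60,1],
  [0,0,0,0,0,60,1],
], grip_force=25)

```text
time: 2.85
tcp_pos: [464.1, 103.7, 129.2]
tcp_rot: [0.087, 0.996, 0.001, 0.001]
ft_force: [-0.7, 2.7, 6.4]
gripper_width: 0.188
grip_force: 24.9
```

step_arm([
  [0,0,0,0,0,-20,1],
  [0,0,0,0,0,-62,1],
  [0,0,0,-7,43,-65,1],
  [0,0,0,-15,90,-65,1],
  [0,0,0,-23,140,-65,1],
  [0,0,0,-31,190,-65,1],
  [0,0,0,-40,240,-65,1],
  [0,0,0,-46,279,-60,1],
  [0,0,0,-46,279,-45,1],
  [0,0,0,-46,279,-45,1],
])

```text
time: 4.1
tcp_pos: [555.7, 367.7, 171.4]
tcp_rot: [0.087, 0.996, -0.002, -0.002]
ft_force: [0.3, 0.3, -0.9]
gripper_width: 0.191
grip_force: 24.6
```

Run:
```python
from h import *
s=readout.state();print(s['tcp_pos'],s['tcp_rot'],s['ft_force'],s['gripper_width'])
p,d=shot('scene','s1');P=cloud('scene',d)
c=p[140:270,185:315];cv2.imwrite('pics/s1c.png',cv2.resize(c,None,fx=4.5,fy=4.5,interpolation=2)[:,:,::-1])
```

```text
[555.69957258 367.67969496 171.3753313 ] [ 0.08696386  0.99620827 -0.00200183 -0.00153413] [ 0.3064712   0.30689155 -0.91516563] 0.19059842246977743
```

View pics/s1c.png

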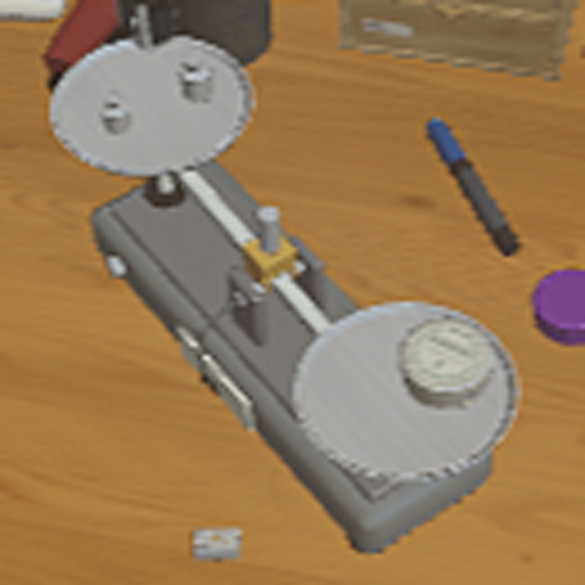

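The right pan now holds only the tin, at (447,360), and the gripper with w20 is over the left pan, around (145,25). I lower and release it.

step_arm([
  [0,0,0,0,0,14,1],
  [0,0,0,0,0,20,1],
  [0,0,0,0,0,22,1],
  [0,0,0,0,0,22,1],
])

```text
time: 4.65
tcp_pos: [556.9, 369.6, 151.3]
tcp_rot: [0.087, 0.996, 0.0, -0.0]
ft_force: [0.9, 0.0, 0.2]
gripper_width: 0.189
grip_force: 24.6
```

step_arm([
  [0,0,0,0,0,2,1],
  [0,0,0,0,0,3,1],
  [0,0,0,0,0,3,0.7],
  [0,0,0,0,0,3,0.48],
  [0,0,0,0,0,3,0.46],
  [0,0,0,0,0,3,0.46],
  [0,0,0,0,0,-20,0.46],
  [0,0,0,0,0,-60,0.46],
  [0,0,0,0,0,-80,0.46],
])

```text
time: 5.78
tcp_pos: [557.6, 370.2, 233.6]
tcp_rot: [0.087, 0.996, 0.001, 0.001]
ft_force: [-0.8, -0.6, -0.9]
gripper_width: 0.271
grip_force: 0.0
```

Run:
```python
from h import *
s=readout.state();print(s['time'],s['tcp_pos'],s['tcp_rot'],s['gripper_width'],s['joint_pos'].round(2))
# target for w100: grasp along axis n
n=np.array([-.213,.455,.865]);n/=np.linalg.norm(n);foot=np.array([539.4,-63,41.9])
y=np.array([.906,.423,0]);z=-n;y-=y@z*z;y/=np.linalg.norm(y);x=np.cross(y,z)
Rt=np.c_[x,y,z];R0=R.from_quat(s['tcp_rot']).as_matrix()
print(R.from_matrix(Rt).as_quat())
for h in (25,80):
    t=foot+n*h; print(h,t.round(1),'shift',(R0.T@(t-s['tcp_pos'])).round(1))
for sg in (1,-1):
    Rr=R0.T@(Rt@np.diag([sg,sg,1]));print('rotvec deg',np.degrees(R.from_matrix(Rr).as_rotvec()).round(1))
```

```text
5.775 [557.6200646  370.21656765 233.57097553] [8.67039575e-02 9.96233025e-01 9.53338218e-04 1.12881499e-03] 0.2710652411033931 [-0.63  0.67  0.01  1.48 -0.01  0.99  0.77]
[ 0.51856159  0.81453059 -0.13947166  0.21950274]
25 [534.1 -51.6  63.5] shift [ -49.3 -419.9  169.3]
80 [522.4 -26.6 111.1] shift [ -33.6 -397.2  121.7]
rotvec deg [ 14.6 -27.7  53.7]
rotvec deg [  32.7   17.2 -121.6]
```

step_arm([
  [2,-4,8,-4,-50,10,0.2],
  [4,-7,14,-8,-100,10,0.1],
  [6,-11,22,-13,-155,10,0],
  [8,-15,30,-18,-210,10,0],
  [10,-19,38,-23,-265,10,0],
  [12,-23,45,-28,-320,10,0],
  [14.6,-27.7,53.7,-33,-375,40,0],
  [14.6,-27.7,53.7,-33.6,-397,80,0],
  [14.6,-27.7,53.7,-33.6,-397,121.7,0],
  [14.6,-27.7,53.7,-33.6,-397,121.7,0],
  [14.6,-27.7,53.7,-33.6,-397,121.7,0],
])

```text
time: 7.15
tcp_pos: [521.1, -27.1, 108.9]
tcp_rot: [0.518, 0.815, -0.141, 0.218]
ft_force: [0.0, -0.2, 0.3]
gripper_width: 0.498
grip_force: 0.0
```

Run:
```python
from h import *
s=readout.state();print(s['time'],s['tcp_pos'],s['tcp_rot'],s['gripper_width'],s['joint_pos'].round(2))
n=np.array([-.213,.455,.865]);n/=np.linalg.norm(n);foot=np.array([539.4,-63,41.9])
R0=R.from_quat(s['tcp_rot']).as_matrix();print((R0.T@(foot+n*28-s['tcp_pos'])).round(1))
p,d=shot('top','t2');P=cloud('top',d)
for nm,(r,cc) in dict(A=(207,185),B=(228,179),new=(207,171)).items():
    w=P[r-6:r+7,cc-6:cc+7].reshape(-1,3);zm=np.nanpercentile(w[:,2],98);k=w[:,2]>zm-5
    print(nm,k.sum(),zm.round(1),w[k].mean(0).round(1))
a=p[185:285,150:400,::-1];cv2.imwrite('pics/t2c.png',cv2.resize(a,None,fx=3.2,fy=3.2,interpolation=2))
```

```text
7.15 [521.12137948 -27.14321071 108.9375953 ] [ 0.51830996  0.81478871 -0.14112841  0.21807547] 0.49835798469060366 [-0.7   0.79  0.56  2.17  0.61  0.24 -0.44]
[-1.1  1.6 50.2]
A 16 154.4 [557.5 331.7 153. ]
B 14 148.1 [506.3 344.4 147.2]
new 17 153.9 [555.8 371.  152.4]
```

View pics/t2c.png

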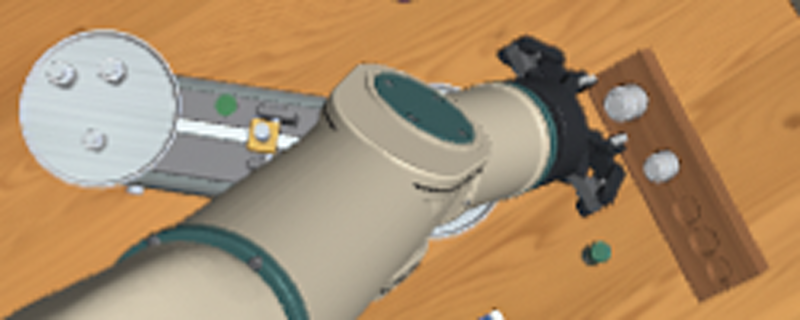

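w20 stands on the left pan at (62,72), beside w20 at (112,70) and w10 at (95,140). The fingers are lined up with w100 at (626,102). J6 is at its limit, so I grasp with less tilt, turning about the closing axis, which leaves the grip the same.

step_arm([
  [0,8,0,-1,1.6,5,0],
  [0,15,0,-1,1.6,15,0],
  [0,15,0,-1,1.6,30,0],
  [0,15,0,-1,1.6,42,0],
  [0,15,0,-1,1.6,52,0],
  [0,15,0,-1,1.6,52,0],
  [0,15,0,-1,1.6,52,0],
])

```text
time: 8.07
tcp_pos: [534.0, -49.3, 64.9]
tcp_rot: [0.531, 0.837, -0.072, 0.111]
ft_force: [-0.6, -0.9, -0.5]
gripper_width: 0.503
grip_force: 0.0
```

Run:
```python
from h import *
s=readout.state();print(s['time'],s['tcp_pos'],s['tcp_rot'],s['gripper_width'],s['joint_pos'].round(2))
n=np.array([-.213,.455,.865]);n/=np.linalg.norm(n);foot=np.array([539.4,-63,41.9]);print('target',(foot+n*26).round(1))
R0=R.from_quat(s['tcp_rot']).as_matrix();print('n in tool',(R0.T@n).round(3),'err',(R0.T@(foot+n*26-s['tcp_pos'])).round(1))
```

```text
8.075 [534.01399159 -49.31903452  64.86338938] [ 0.53106543  0.83698813 -0.0721631   0.11051184] 0.5025817013320979 [-0.23  0.75  0.16  2.08  0.55  0.27 -0.2 ]
target [533.9 -51.2  64.4]
n in tool [ 0.258 -0.002 -0.966] err [-1.4 -0.9  0.9]
```

step_arm([
  [0,0,0,-1,-1,0,1],
  [0,0,0,-1,-1,0,1],
  [0,0,0,-1,-1,0,1],
  [0,0,0,-1,-1,0,1],
  [0,0,0,-1,-1,0,1],
], grip_force=40)

```text
time: 8.7
tcp_pos: [534.1, -51.0, 65.8]
tcp_rot: [0.532, 0.836, -0.071, 0.111]
ft_force: [-0.7, 4.8, 5.9]
gripper_width: 0.298
grip_force: 39.4
```

step_arm([
  [0,0,0,2,-1,-10,1],
  [0,0,0,4,-1,-19,1],
  [0,0,0,8,-1,-32,1],
  [0,0,0,12,-1,-48,1],
  [0,0,0,10,-1,-90,1],
  [0,0,0,10,-1,-130,1],
  [0,0,0,10,-1,-130,1],
])

```text
time: 9.57
tcp_pos: [515.9, -11.6, 191.6]
tcp_rot: [0.532, 0.836, -0.069, 0.112]
ft_force: [-0.1, 0.7, -2.1]
gripper_width: 0.297
grip_force: 39.7
```

Run:
```python
from h import *
s=readout.state();print(s['time'],s['tcp_pos'],s['tcp_rot'],s['gripper_width'],s['ft_force'],s['joint_pos'].round(2))
# held weight: axis in tool = (.258,0,-.966), foot center (underside) relative TCP at grasp: foot - 12 n - tcp
n=np.array([-.213,.455,.865]);n/=np.linalg.norm(n);foot=np.array([539.4,-63,41.9])
Rg=R.from_quat([0.532,0.836,-0.071,0.111]).as_matrix();u=Rg.T@(foot-12*n-np.array([534.1,-51,65.8]));ax=Rg.T@n;u[1]=0
print('under in tool',u.round(1),ax.round(3))
R0=R.from_quat(s['tcp_rot']).as_matrix()
psi=np.radians(80.05)  # tool y heading
y=np.array([np.cos(psi),np.sin(psi),0]);
# weight z axis up: tool frame with y; ax->z
th=np.arctan2(ax[0],-ax[2]);
xh=np.cross(y,[0,0,-1.]);Rv=np.c_[xh,y,[0,0,-1.]]
Rt=Rv@R.from_euler('y',-th).as_matrix()
if (Rt@ax)[2]<.99: Rt=Rv@R.from_euler('y',th).as_matrix()
print('ax world',(Rt@ax).round(3),'rotvec',np.degrees(R.from_matrix(R0.T@Rt).as_rotvec()).round(1))
C=np.array([531.3,343.4,0]);dst=C+[-3,27,0]
for zf in (160,123):
    t=dst+[0,0,zf]-Rt@u;print(zf,t.round(1),(R0.T@(t-s['tcp_pos'])).round(1))
print('up in tool',(R0.T@[0,0,1]).round(3))
```

```text
9.575 [515.89754073 -11.62907013 191.56098067] [ 0.53222864  0.83622116 -0.06937388  0.11249044] 0.2970066090712152 [-0.09195223  0.68085484 -2.14801098] [-0.22  0.5   0.04  2.05  0.45  0.58 -0.13]
under in tool [-9.5  0.  38.1] [ 0.259 -0.001 -0.966]
ax world [-0.    -0.001  1.   ] rotvec [  0.1  27.9 -55.6]
160 [529.  370.3 199.3] [326.6 173.7 -96. ]
123 [529.  370.3 162.3] [336.3 173.6 -60.3]
up in tool [-0.262  0.004 -0.965]
```

step_arm([
  [0,2,-4,30,16,-20,1],
  [0,5,-10,70,37,-32,1],
  [0,9,-18,115,61,-42,1],
  [0,14,-28,163,87,-52,1],
  [0,18,-36,210,112,-64,1],
  [0,22,-44,255,136,-76,1],
  [0,26,-52,295,157,-87,1],
  [0,27.9,-55.6,320,170,-94,1],
  [0,27.9,-55.6,326.6,173.7,-96,1],
  [0,27.9,-55.6,326.6,173.7,-96,1],
  [0,27.9,-55.6,326.6,173.7,-96,1],
])

```text
time: 10.95
tcp_pos: [528.3, 367.1, 195.1]
tcp_rot: [0.087, 0.987, 0.01, -0.132]
ft_force: [0.2, -0.7, -0.4]
gripper_width: 0.297
grip_force: 39.7
```

Run:
```python
from h import *
s=readout.state();print(s['time'],s['tcp_pos'],s['tcp_rot'],s['gripper_width'],s['ft_force'])
R0=R.from_quat(s['tcp_rot']).as_matrix();u=np.array([-9.5,0,38.1])
print('axis',(R0@[.259,0,-.966]).round(3));und=s['tcp_pos']+R0@u;print('under',und.round(1))
for zf in(128,122):print((R0.T@(np.array([526.5,370,zf])-und)).round(1))
print('up',(R0.T@[0,0,1]).round(3))
p,d=shot('top','t3')
a=p[185:265,150:300,::-1];cv2.imwrite('pics/t3c.png',cv2.resize(a,None,fx=5,fy=5,interpolation=2))
```

```text
10.95 [528.30490277 367.10304688 195.10271466] [ 0.08732893  0.98734798  0.00981623 -0.13198967] 0.2970545799329344 [ 0.15834626 -0.68257584 -0.43300802]
axis [0.004 0.003 1.   ]
under [527.5 367.1 155.8]
[-5.9  2.8 27.2]
[-7.5  2.8 33. ]
up [ 0.262 -0.004 -0.965]
```

step_arm([
  [0,0,0,-3,2,14,1],
  [0,0,0,-6,3,27,1],
  [0,0,0,-7,3,31,1],
  [0,0,0,-7.5,3,33,1],
  [0,0,0,-7.5,3,33,1],
  [0,0,0,-7.5,3,33,0.4],
  [0,0,0,-7.5,3,33,0.2],
  [0,0,0,-7.5,3,33,0.2],
  [0,0,0,-7.5,3,33,0.2],
])

```text
time: 12.12
tcp_pos: [527.4, 372.1, 161.5]
tcp_rot: [0.087, 0.987, 0.011, -0.132]
ft_force: [0.2, 0.1, 0.8]
gripper_width: 0.397
grip_force: 0.0
```

Now I lift straight up, move back toward w50 and look at the beam.

step_arm([
  [0,0,0,8,0,-29,0.2],
  [0,0,0,21,0,-77,0.2],
  [0,-5,15,22,-50,-95,0.2],
  [0,-10,25,22,-110,-95,0.2],
  [0,-14,35,22,-170,-95,0.2],
  [0,-14,35,22,-230,-95,0.2],
  [0,-14,35,22,-290,-95,0.2],
  [0,-14,35,22,-290,-95,0.2],
  [0,-14,35,22,-290,-95,0.2],
  [0,-14,35,22,-290,-95,0.2],
  [0,-14,35,22,-290,-95,0.2],
  [0,-14,35,22,-290,-95,0.2],
  [0,-14,35,22,-290,-95,0.2],
  [0,-14,35,22,-290,-95,0.2],
])

```text
time: 13.88
tcp_pos: [480.6, 86.0, 259.2]
tcp_rot: [0.379, 0.924, -0.04, -0.01]
ft_force: [0.0, -0.2, 0.3]
gripper_width: 0.399
grip_force: 0.0
```

```bash
cat >> h.py <<'E'
def pans(d,P):
    out=[]
    for c in((531.3,343.4),(488.6,97.8)):
        r=np.hypot(P[...,0]-c[0],P[...,1]-c[1]);z=P[...,2][(r<50)&(P[...,2]>95)&(P[...,2]<134)]
        h,e=np.histogram(z,np.arange(95,135,1.));b=e[h.argmax()]+.5
        out.append((len(z),round(float(np.median(z[abs(z-b)<2])),2) if len(z)>50 else None))
    return out
E
python3 - <<'E'
from h import *
s=readout.state();print(s['time'],s['tcp_pos'],s['tcp_rot'],s['joint_pos'].round(2))
for n in('top','scene'):
    p,d=shot(n,n+'4');P=cloud(n,d);print(n,pans(d,P)); print('  before',pans(0,cloud(n,np.load(f'pics/{n}0.npy'))))
p=cv2.imread('pics/top4.png');a=p[185:265,150:310];b=cv2.imread('pics/scene4.png')[140:270,185:315]
a=cv2.resize(a,(700,350),interpolation=2);cv2.imwrite('pics/m4.png',np.hstack([cv2.resize(p[185:265,140:240],(400,320),interpolation=2),cv2.resize(b,(320,320),interpolation=2)]))
E
```

```text
13.875 [480.63905448  86.023075   259.2013517 ] [ 0.37924875  0.92438363 -0.03981238 -0.01001348] [-0.05  0.43 -0.31  1.89  0.22  0.92  0.32]
top [(1109, 117.5), (76, 111.97)]
  before [(1267, 124.76), (1320, 104.75)]
scene [(700, 116.47), (1131, 111.88)]
  before [(701, 124.46), (1124, 103.89)]
```

View pics/m4.png

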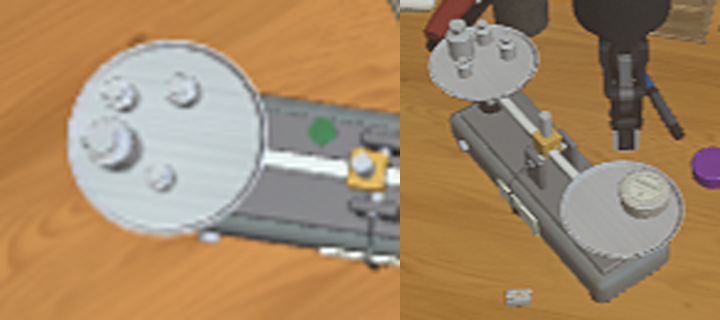

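The left pan carries w100 at (108,143) with both w20s and w10. The right pan holds only the tin, and the beam is nearly level with the left side slightly high. The tin is about 162 g, so w50 isn't needed; the poise now has to go left by about 17 mm.

Run:
```python
from h import *
s=readout.state()
for n in('top','scene'):
    p,d=shot(n,n+'5');P=cloud(n,d);print(n,pans(d,P))
    r=np.hypot(P[...,0]-511,P[...,1]-224)<22;k=r&(P[...,2]>130)&(P[...,2]<142);print('knob',k.sum(),P[k].mean(0).round(1),np.nanmax(P[...,2][k]))
yh=np.radians(80.05);y=np.array([np.cos(yh),np.sin(yh),0]);z=np.array([0,0,-1.]);Rt=np.c_[np.cross(y,z),y,z];R0=R.from_quat(s['tcp_rot']).as_matrix()
print('rv',np.degrees(R.from_matrix(R0.T@Rt).as_rotvec()).round(1))
for zz in(190,137):print((R0.T@(np.array([510.5,225,zz])-s['tcp_pos'])).round(1))
```

```text
top [(1124, 117.44), (79, 113.62)]
knob 21 [510.9 225.6 136.6] 141.46278456862524
scene [(683, 116.42), (1122, 112.25)]
knob 22 [510.5 224.8 134.4] 137.76479025606773
rv [ -4.7  -0.8 -34.7]
[ 77.2 125.1  58.4]
[ 77.8 129.4 111.2]
```

step_arm([
  [-1,0,-9,20,32,15,0.4],
  [-2,0,-18,40,64,30,0.4],
  [-4,-0.6,-28,60,96,45,0.4],
  [-4.7,-0.8,-34.7,77.2,125.1,58,0.4],
  [-4.7,-0.8,-34.7,77.2,125.1,58,0.4],
  [-4.7,-0.8,-34.7,77.2,125.1,58,0.4],
])

```text
time: 14.82
tcp_pos: [510.5, 224.1, 190.3]
tcp_rot: [0.087, 0.996, -0.001, 0.0]
ft_force: [0.3, -0.7, 0.2]
gripper_width: 0.298
grip_force: 0.0
```

step_arm([
  [0,0,0,0,1,30,0.4],
  [0,0,0,0,1,48,0.4],
  [0,0,0,0,1,53,0.4],
  [0,0,0,0,1,53,0.4],
  [0,0,0,0,1,53,0.7],
  [0,0,0,0,1,53,1],
  [0,0,0,0,1,53,1],
  [0,0,0,0,1,53,1],
], grip_force=20)

```text
time: 15.82
tcp_pos: [511.3, 226.4, 138.2]
tcp_rot: [0.086, 0.996, 0.0, 0.001]
ft_force: [-1.0, -0.1, 4.6]
gripper_width: 0.124
grip_force: 20.0
```

step_arm([
  [0,0,0,0,4,0,1],
  [0,0,0,0,8,0,1],
  [0,0,0,0,12,0,1],
  [0,0,0,0,16,0,1],
  [0,0,0,0,16,0,1],
  [0,0,0,0,16,0,1],
  [0,0,0,0,16,0,0.7],
  [0,0,0,0,16,0,0.5],
  [0,0,0,0,16,0,0.5],
  [0,0,0,0,16,-30,0.5],
  [0,0,0,0,16,-80,0.5],
  [0,0,0,20,-20,-120,0.5],
  [0,0,0,60,-60,-120,0.5],
  [0,0,0,100,-60,-120,0.5],
  [0,0,0,100,-60,-120,0.5],
  [0,0,0,100,-60,-120,0.5],
  [0,0,0,100,-60,-120,0.5],
  [0,0,0,100,-60,-120,0.5],
  [0,0,0,100,-60,-120,0.5],
  [0,0,0,100,-60,-120,0.5],
])

```text
time: 18.32
tcp_pos: [401.9, 184.2, 257.2]
tcp_rot: [0.086, 0.996, -0.0, 0.0]
ft_force: [-0.5, -0.4, 0.3]
gripper_width: 0.252
grip_force: 0.0
```

Run:
```python
from h import *
for t in(6,7):
  for n in('scene','top'):
    p,d=shot(n,f'{n}{t}');P=cloud(n,d);print(n,pans(d,P))
    r=np.hypot(P[...,0]-513,P[...,1]-240)<25;k=r&(P[...,2]>130)&(P[...,2]<142);print('knob',k.sum(),P[k].mean(0).round(1))
a=cv2.imread('pics/top7.png')[185:285,140:400];b=cv2.imread('pics/scene7.png')[130:350,185:365]
cv2.imwrite('pics/m7.png',np.hstack([cv2.resize(a,(520,200),interpolation=2),cv2.resize(b,(164,200),interpolation=2)]))
```

```text
scene [(163, 114.41), (1062, 114.24)]
knob 14 [513.4 239.9 134.8]
top [(1142, 114.83), (1173, 115.29)]
knob 0 [nan nan nan]
scene [(159, 114.55), (1065, 113.9)]
knob 17 [512.3 239.5 135.1]
top [(1134, 115.38), (1166, 114.65)]
knob 0 [nan nan nan]<stdin>:5: RuntimeWarning: Mean of empty slice.
  ret = um.true_divide(
```

View pics/m7.png

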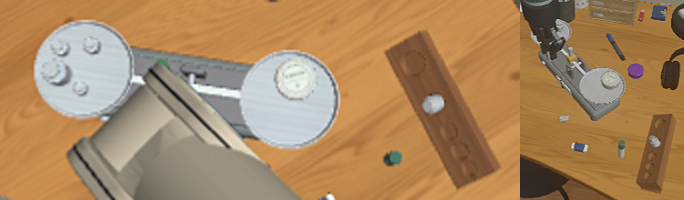

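The four weights stand on the left pan around (70,65) and the tin is alone on the right at (295,80). w50 sits in its hole at (433,104), and the lip balm (393,158) is untouched. The pans are within 1 mm of one height, against the 3 mm allowed, so I hand it in.

```bash
python3 -c "
from h import *
print(workorder.job_done())"
```

```text
the job is handed in; nothing more can be done
None
```

I handed the job in after about 18 s on the robot's clock (limit 72 s). The tin, about 160 g, is alone on the right pan; w100, both w20s and w10 stand on the left pan, w50 is in its hole, and the pans measured within 1 mm of level. No verdict came back.

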